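# Start the reading and point out the next sample

## Robot

A 6-joint arm with a two-finger parallel gripper is mounted at the origin on a cart in front of the work surface, level with it; the furniture and walls round the work are solid. World frame = base frame: x ahead of the robot, y to its left, z up, the work surface at z = 0. Lengths are in m, angles in rad, forces in N, time in s.
With the tool pointing down it reaches from about 0.35 to 0.8 m from the base axis. Payload 7.3 kg.
Tool frame: the origin (TCP) lies at the very end of the fingers, on their centre line; the grasp point (between the pads) lies 19 mm behind it (grip_depth is the distance from the TCP to the grasp point, in m); z points along the fingers, y is the direction in which the jaws open and shut (so a half turn about z gives the same grasp; the last joint's range is limited). The gripper opens to 85 mm and grips with 20 to 120 N. Pads are 22 mm wide; open, the fingers measure 114 mm over their backs; the gripper's body (76 mm by 85 mm) begins 54 mm behind the grasp point. The pads swing forward as they close: fully open they stand 13 mm farther back than shut.
Start: joints at [1.151, 0.342, 1.524, -0, 1.275, -0.146], TCP at [0.142, 0.505, 0.231] pointing down, gripper open.
Joint ranges: [-2.53, 2.53], [-0.77, 2.02], [0.04, 2.7], [-1, 4.14], [0.28, 2.66], [-3.11, 3.11]. Speed limits (rad/s): [2.57, 2.57, 3.14, 3.14, 3.14, 3.14].

## Interface

Orientations are given as [roll, pitch, yaw] about the fixed x, y, z axes, in that order (R = Rz(yaw) Ry(pitch) Rx(roll)).
In Python, from cell import * gives the robot as it stands. The module is installed in compiled form; this text tells all that it offers.
- The arm moves only by the tool apply_moves, never from a script. Its argument "steps" is a list that holds one entry, the list of rows, each a list of 7 numbers: the shift along the tool's x, y, z in m, then the turn, a rotation vector about the tool's x, y, z in degrees, then the opening, from -1 (shut) to 1 (fully open). A call has 1 to 12 rows; each row is the pose to reach, as a shift and turn from the pose commanded when the call began, along the tool's axes at that moment; what a row does not reach only later rows make up. A row lasts 1/10 s, in which the tool goes at most 50 mm and 8.59 degrees, less where a joint would pass 70% of its speed; a pose out of reach is approached as far as the arm can. A call with a gripper value outside its range is refused whole. The fingers move at their own pace and stop on an object; the grip force is fixed at half the most. Time passes only in rows, so rows that repeat a pose let the fingers close. It gives the time, the measured TCP pose, the force and the opening at its end, in the units of the state.
- state(): the state, without advancing time (a new reading comes with each control period).
- snapshot(name): name is "side" or "top"; returns (picture, depth): 420x560x3 uint8, red, green, blue; 420x560 float32, m along the optical axis (not along the pixel's ray), 0 where there is no reading.
- calibration(name): a dict with "vertical_fov" (degrees; the focal length in pixels is half the picture's height over the tangent of half this angle, whatever the lens; pixels are square), "cx", "cy" (the principal point, pixels), "R" (3x3) and "t" (3): a world point X has camera coordinates R X + t. Camera axes: x right, y down, z forward; pixel columns grow to the right and rows downward; lengths in m; the calibration is good to about 2 mm. A picture is of the moment at which its call begins. calibration takes no time and is no camera call.
- finish_job(): hands the job in, once; it reports no verdict.
The state is a dict: "time": time; "q": joint angles; "dq": joint speeds; "effort": joint torques, N m; "ee_pos": TCP position; "tool_rot": TCP orientation; "ft_force": force on the tool from outside, world axes, zero at the start; "torque": the same for the moment, N m; "opening": finger opening in m.
Only numpy, scipy, OpenCV 4.12 (cv2) and the standard library are available. Lean on these libraries where they do the work, as an engineer would, in place of code of your own. Each camera call takes 0.05 s, during which the arm holds its last target.

## Task

A sample is already in the bench reader: swing the reader's open hatch fully shut, and only then gently press its start key, the right-hand one of the three keys, without pressing the other two. While it reads, show the technician which sample comes next: point straight down at the little screw-cap vial, the smallest of the three vessels standing in a row to the right of the reader, with the fingertips one to three centimetres above the middle of its cap and not touching it, stay so for two seconds, and finish still pointing. Nothing is gripped or lifted, and the three vessels stay untouched where they are.

Things in the scene. Friction and masses are not known exactly. Their poses are not given: they have to be found in the camera images.
- plate_reader: Grey bench reader, fixed, 338 (x, front to back) x 237 (y) x 118 mm, front (-x of its own frame) turned towards the robot. Origin: on the worktop under its middle; z up, y to its left. The back part (own x over 11 mm) is a raised block 118 mm high; in front of it the top slopes down from 90 mm high towards the front. The hatch lies in this top, and a blue panel with a display and three keys slopes down in front of it.
- plate_reader_hatch (a joint): The reader's grey sample hatch, a flap 50 x 100 mm and 8 mm thick with a 62 mm radius from hinge line to free edge, hinged at its back: angle in rad, 0 = fully shut (flat), up to 1.66 = open (a little past upright). It stands open at the start, between 0.8 and 1.3. Weak friction (0.05 N m, 1 to 3 N at the free edge when pushed slowly) holds it at any angle, so it neither falls shut nor springs back; it must be pushed down all the way.
- hatch_hinge (a point): Middle of the hatch's hinge line, in the reader's own frame at (8, 20, 88.5) mm. The hinge line runs along the reader's y; the hatch opens by its front edge rising and swinging back, away from the robot.
- hatch_edge (a point): Middle of the hatch's free edge on its outer face (the upper one when shut), 60 mm from the hinge line; it moves with the hatch. When open, the outer face looks up and away from the robot.
- plate_reader_key2 (a joint): The start key: how far it is pressed, in m; 0 = up, 0.001 = fully down. It springs back; fully down takes about 5 N.
- start_key (a point): Middle of the start key's top face: the right-hand (-y) one of three grey keys, each 12 mm (front to back) x 16 mm, in a row along the reader's y, 26 mm apart, to the right of the display. The key faces slope: their normal is tilted 0.22 rad from vertical towards the front, so the key travels along (0.22, 0, -0.976) of the reader's frame. The keys stand about 1 to 2 mm proud of the panel.
- plate_reader_key0 (a joint): The left-hand key of the three, next to the display: m pressed; leave it.
- plate_reader_key1 (a joint): The middle key of the three: m pressed; leave it.
- vial: The next sample: a little upright vial with a screw cap, 25 mm in diameter and 50 mm tall, loose on the worktop to the right of the reader, the smallest of the three vessels. Origin: centre of its underside.
- vial_cap (a point): Middle of the top of the vial's cap, 50 mm above its foot; the cap is 22 mm in diameter.
- flask: Small conical glass flask, 50 mm in diameter, 85 mm tall, loose on the worktop; origin at the centre of its underside.
- bottle: Small screw-cap bottle, 45 mm in diameter, 93 mm tall, loose on the worktop; origin at the centre of its underside. Vial, flask and bottle stand in a row along y, 80 mm or more from centre to centre, in any order.

How it is judged:
On the way, in this order (a step that is already met when the one before it is completed fails the run):
1. the hatch is swung fully shut (value of joint plate_reader_hatch below 0.05 rad), for 0.2 s.
2. the start key is pressed down, with the hatch shut (value of joint plate_reader_hatch below 0.05 rad and value of joint plate_reader_key2 above 0.0006 m), for 0.05 s.
3. the fingertips point at the vial from just above, without contact, for a second and a half (horizontal distance between the grasp point and vial_cap below 0.015 m and z of the grasp point in the frame of vial_cap between 0.005 and 0.075 m), for 1.5 s.
At the end, for the whole second after the job is handed in: Hatch shut (under 0.05 rad), start key up; the grasp point between the pads within 15 mm of the cap's middle seen from above and 5 to 75 mm higher, touching nothing; vial, flask and bottle upright within 6 mm of where they were (all of step 3 and value of joint plate_reader_hatch below 0.05 rad and value of joint plate_reader_key2 below 0.0003 m and distance of each of vial, flask, bottle from where it was at the start of the episode below 0.006 m and angle between each of vial, flask, bottle's own z axis and vertical below 0.1 rad).
It fails at once if the start key is pressed while the hatch is open (value of joint plate_reader_hatch above 0.08 rad and value of joint plate_reader_key2 above 0.0005 m).
It fails at once if one of the other two keys is pressed (value of joint any of plate_reader_key0, plate_reader_key1 above 0.0005 m).
It fails at once if a vessel is touched (contact force between any of the fingers, the arm and vial above 0.2 N or contact force between any of the fingers, the arm and flask above 0.2 N or contact force between any of the fingers, the arm and bottle above 0.2 N).
It fails at once if a vessel is lifted, tipped or shifted (distance of any of vial, flask, bottle from where it was at the start of the episode above 0.01 m).
It fails at once if the reader is struck or pressed with more than 40 N (contact force between any of the fingers, the arm and plate_reader above 40 N).
It also fails if it takes over 48 s, if anything falls off the work surface, if the arm or the gripper's body presses on something with over 40 N, if the wrist force passes 120 N, or if a joint passes its speed limit or range.

## Working session

There is one attempt and no reset: what is moved stays moved. The work goes in short steps, Python scripts to look and compute and a tool call to move; the robot and the scene stay as the last step left them, time stands still between calls to the robot, and variables do not carry over. Pictures are saved under pics/ and viewed, and the job is handed in when it is done.

Besides the shell and the picture viewer there is one more tool, called after ">>>" as name([rows], argument=value, ...), one row to a line, values as JSON. apply_moves: Moves the arm, as the interface text tells. Its arguments: {"type":"object","properties":{"steps":{"type":"array","items":{"type":"array","items":{"type":"array","items":{"type":"number"}}}}},"required":["steps"]}

```bash
mkdir -p pics; python3 - <<'E'
from cell import *
import cv2,numpy as np
print(state())
for n in("side","top"):
    p,d=snapshot(n); cv2.imwrite(f"pics/{n}0.png",p[:,:,::-1]); np.save(f"{n}0.npy",d); print(n,calibration(n))
E
```

```text
{'time': 0.0, 'q': array([ 1.15101315e+00,  3.42705050e-01,  1.52503889e+00, -1.59198394e-05,
        1.27539940e+00, -1.46014751e-01]), 'dq': array([ 0.00032428,  0.00164273, -0.00061478,  0.00137855, -0.00049076,
       -0.00059214]), 'effort': array([ 1.60582204e-04, -4.33673608e+01, -2.46014982e+01, -1.05186500e-04,
        7.81876850e-03,  1.23211660e-06]), 'ee_pos': array([0.1417608 , 0.50507097, 0.2306275 ]), 'tool_rot': array([-3.14005625e+00, -2.10558379e-04,  2.86782871e+00]), 'ft_force': array([0.76318516, 0.58826482, 0.0211029 ]), 'torque': array([0.03550309, 0.00526764, 0.00267768]), 'opening': 0.08544346614390307}
side {'vertical_fov': 56.10455773596192, 'cx': 278.3590111646239, 'cy': 209.3947728802565, 'R': array([[ 0.81532898, -0.5787027 ,  0.01848903],
       [-0.24206114, -0.36969822, -0.89706724],
       [ 0.52597059,  0.72692944, -0.44150711]]), 't': array([-0.42286049,  0.15985047,  0.71020115])}
top {'vertical_fov': 43.107184320934344, 'cx': 272.94571138675326, 'cy': 205.307066979131, 'R': array([[ 2.73537922e-02, -9.99625752e-01, -3.55698258e-04],
       [-9.93198770e-01, -2.71376353e-02, -1.13224343e-01],
       [ 1.13172316e-01,  3.45039423e-03, -9.93569384e-01]]), 't': array([-0.05379174,  0.49234447,  1.35263656])}
```

View pics/side0.png

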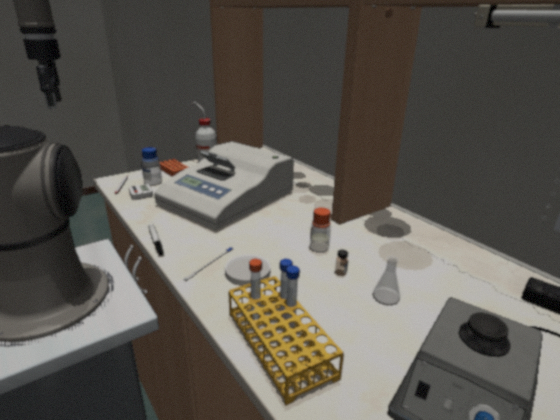

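View pics/top0.png

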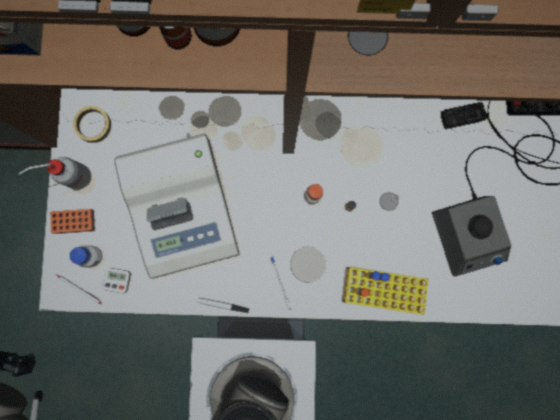

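The side view shows the reader at about (225,185) with its hatch open. To its right stand the bottle (320,230), the vial (342,262) and the flask (388,282). In the top view the reader is at (180,210), the keys are near (185-212,236) and the vial is at (350,206). I'll enlarge the crops next.

```bash
python3 - <<'E'
import cv2
t=cv2.imread("pics/top0.png");s=cv2.imread("pics/side0.png")
cv2.imwrite("pics/c1.png",cv2.resize(t[125:285,105:265],None,fx=3.7,fy=3.7,interpolation=cv2.INTER_CUBIC))
cv2.imwrite("pics/c2.png",cv2.resize(s[130:230,150:300],None,fx=5,fy=5,interpolation=cv2.INTER_CUBIC))
cv2.imwrite("pics/c3.png",cv2.resize(t[170:230,290:410],None,fx=6,fy=6,interpolation=cv2.INTER_CUBIC))
E
```

```text
(no output)
```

View pics/c1.png

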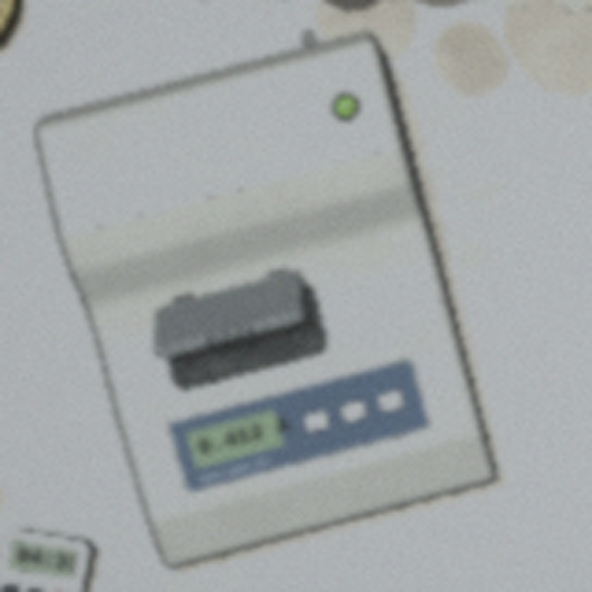

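View pics/c2.png

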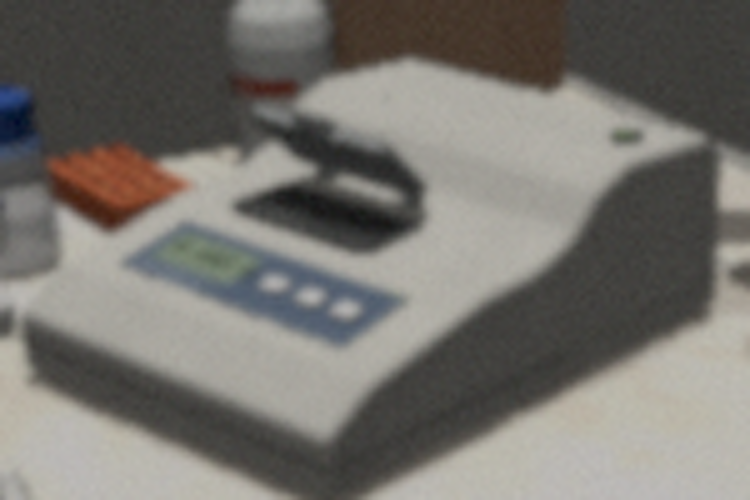

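View pics/c3.png

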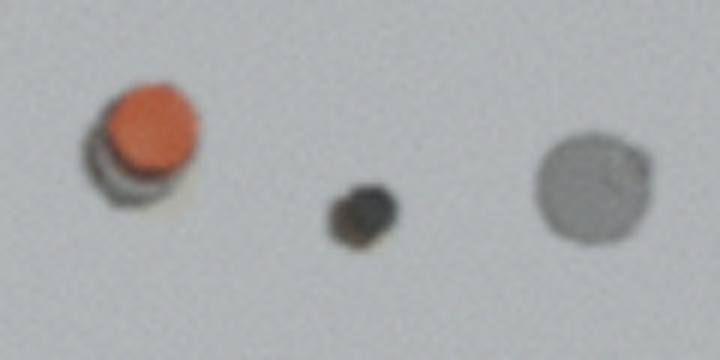

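```bash
cat > h.py <<'E'
import numpy as np,cv2
from cell import *
def cam(n):
    c=calibration(n); f=210/np.tan(np.radians(c["vertical_fov"])/2); return f,c["cx"],c["cy"],np.array(c["R"]),np.array(c["t"])
def unproj(n,u,v,d):
    f,cx,cy,R,t=cam(n); return R.T@(np.array([(u-cx)/f*d,(v-cy)/f*d,d])-t)
def onz(n,u,v,z):
    f,cx,cy,R,t=cam(n); o=-R.T@t; r=R.T@np.array([(u-cx)/f,(v-cy)/f,1]); return o+r*(z-o[2])/r[2]
def proj(n,X):
    f,cx,cy,R,t=cam(n); p=(R@np.asarray(X,float).T).T+t; return np.c_[f*p[...,0]/p[...,2]+cx,f*p[...,1]/p[...,2]+cy]
def tri(u1,u2):
    A=[];b=[]
    for n,u in(("top",u1),("side",u2)):
        f,cx,cy,R,t=cam(n); o=-R.T@t; r=R.T@np.array([(u[0]-cx)/f,(u[1]-cy)/f,1]); r/=np.linalg.norm(r)
        P=np.eye(3)-np.outer(r,r); A.append(P); b.append(P@o)
    return np.linalg.lstsq(np.vstack(A),np.hstack(b),rcond=None)[0]
E
python3 - <<'E'
from h import *
np.set_printoptions(precision=4,suppress=True)
d=np.load("top0.npy");ds=np.load("side0.npy")
c=lambda x,y:(x/3.7+105-.4,y/3.7+125-.4); s=lambda x,y:(x/5+150-.4,y/5+130-.4)
kt=[c(316,421),c(353,411),c(391,400)]; ks=[s(273,282),s(310,296),s(347,308)]
for a,b in zip(kt,ks):
    print("key tri",tri(a,b),"depth",unproj("top",*a,np.median(d[int(a[1]+.5)-1:int(a[1]+.5)+2,int(a[0]+.5)-1:int(a[0]+.5)+2])),unproj("side",*b,ds[int(b[1]+.5),int(b[0]+.5)]))
v=(374/6+290-.4,210/6+170-.4)
print("vial",onz("top",*v,.05),unproj("top",*v,d[int(v[1]+.5),int(v[0]+.5)]))
f,cx,cy,R,t=cam("top"); print("cam",-R.T@t)
# plan-corners in top picture
for nm,p,z in(("backL",c(38,124),.118),("backR",c(378,36),.118),("frontR",c(495,480),.03),("frontL",c(170,567),.03)):
    q=(int(p[0]+.5),int(p[1]+.5)); print(nm,p,onz("top",*p,z),unproj("top",*p,d[q[1],q[0]]))
# cloud of reader
uu,vv=np.meshgrid(np.arange(105,250),np.arange(125,285))
X=np.array([unproj("top",a,b,d[b,a]) for a,b in zip(uu.ravel(),vv.ravel())]); np.save("cl.npy",X)
m=(X[:,2]>.128)&(X[:,2]<.2); print("high",m.sum()); print(np.c_[uu.ravel(),vv.ravel(),X][m][::6])
E
```

```text
key tri [0.4003 0.1645 0.0692] depth [0.4    0.1646 0.0694] [0.4007 0.1645 0.0691]
key tri [0.4082 0.1397 0.0685] depth [0.4074 0.1398 0.0698] [0.4085 0.1384 0.0689]
key tri [0.4161 0.1143 0.0693] depth [0.4157 0.1146 0.0685] [0.4181 0.1169 0.0679]
vial [ 0.4985 -0.2421  0.05  ] [ 0.4983 -0.242   0.0509]
cam [ 0.3374 -0.0451  1.3997]
backL (114.87027027027027, 158.1135135135135) [0.5892 0.3499 0.118 ] [0.5918 0.3539 0.1049]
backR (206.76216216216216, 134.32972972972973) [0.6549 0.1272 0.118 ] [0.684  0.143  0.0002]
frontR (238.38378378378377, 254.3297297297297) [0.3644 0.0449 0.03  ] [0.3644 0.0449 0.0299]
frontL (150.54594594594593, 277.84324324324325) [0.2985 0.267  0.03  ] [0.2987 0.2658 0.0353]Traceback (most recent call last):
  File "<stdin>", line 16, in <module>
  File "h.py", line 6, in unproj
    f,cx,cy,R,t=cam(n); return R.T@(np.array([(u-cx)/f*d,(v-cy)/f*d,d])-t)
                ~~~^^^
  File "h.py", line 4, in cam
    c=calibration(n); f=210/np.tan(np.radians(c["vertical_fov"])/2); return f,c["cx"],c["cy"],np.array(c["R"]),np.array(c["t"])
ValueError: time passes only in moves, steps and waits
```

```bash
sed -i 's/^def cam/import functools\n@functools.lru_cache(None)\ndef cam/' h.py
python3 - <<'E'
from h import *
np.set_printoptions(precision=4,suppress=True)
yaw=.287; Rz=np.array([[np.cos(yaw),-np.sin(yaw)],[np.sin(yaw),np.cos(yaw)]])
O=np.array([.4767,.197])
out={}
for n,(u0,u1,v0,v1) in {"top":(105,250,125,285),"side":(150,300,135,225)}.items():
    d=np.load(n+"0.npy"); f,cx,cy,R,t=cam(n)
    uu,vv=np.meshgrid(np.arange(u0,u1),np.arange(v0,v1)); D=d[vv,uu]
    P=np.stack([(uu-cx)/f*D,(vv-cy)/f*D,D],-1).reshape(-1,3)-t; X=P@R
    L=(X[:,:2]-O)@Rz
    out[n]=np.c_[L,X[:,2]][D.ravel()>0]
    Y=out[n]; print(n,"extent z>.02",[np.percentile(Y[(Y[:,2]>.02)&(abs(Y[:,0])<.22)&(abs(Y[:,1])<.15)][:,k],[.5,99.5]) for k in(0,1)])
    for y0 in(-.07,-.03,0,.02,.04):
        m=abs(Y[:,1]-y0)<.006
        Z=Y[m]; print(y0)
        b=np.round(Z[:,0]/.006).astype(int)
        print(" ".join(f"{k*6}:{np.median(Z[b==k,2])*1000:.0f}" + (f"/{Z[b==k,2].max()*1000:.0f}") for k in range(-30,31) if (b==k).any()))
np.savez("loc.npz",**out)
E
```

```text
top extent z>.02 [array([-0.1507,  0.1592]), array([-0.1139,  0.1205])]
-0.07
-180:-1/5 -174:-3/2 -168:1/4 -162:0/5 -156:0/4 -150:35/46 -144:44/50 -138:48/51 -132:50/58 -126:54/58 -120:56/64 -114:60/67 -108:61/64 -102:63/67 -96:65/69 -90:64/70 -84:67/74 -78:68/76 -72:69/71 -66:71/74 -60:71/75 -54:73/79 -48:75/79 -42:74/79 -36:77/80 -30:76/83 -24:76/81 -18:78/83 -12:78/82 -6:76/80 0:78/84 6:79/83 12:84/88 18:84/87 24:89/90 30:88/93 36:93/99 42:98/104 48:104/110 54:108/111 60:111/114 66:111/116 72:116/120 78:117/121 84:116/120 90:115/119 96:115/120 102:115/120 108:115/121 114:116/119 120:115/118 126:114/118 132:114/116 138:113/116 144:113/122 150:111/114 156:105/107 162:99/99 174:58/59 180:54/56
-0.03
-180:-0/4 -174:1/5 -168:-1/4 -162:-0/5 -156:3/5 -150:37/43 -144:42/50 -138:47/52 -132:51/55 -126:56/60 -120:57/63 -114:59/62 -108:61/65 -102:62/68 -96:64/66 -90:65/70 -84:67/73 -78:69/72 -72:69/75 -66:70/76 -60:72/78 -54:73/77 -48:73/80 -42:74/79 -36:77/84 -30:77/84 -24:79/83 -18:80/134 -12:79/124 -6:80/123 0:82/118 6:83/113 12:81/101 18:84/88 24:85/90 30:88/91 36:93/98 42:98/104 48:104/1
[... 4310 characters left out ...]
:114/115 96:114/114 102:114/114 108:114/114 114:113/114 120:114/114 126:112/112 132:111/112 138:112/112 144:111/111 150:111/112
0.04
-180:-2/-1 -174:-1/0 -168:-1/1 -162:-1/1 -156:-1/-0 -150:22/41 -144:39/45 -138:45/49 -132:49/51 -126:53/56 -120:55/56 -114:58/59 -108:59/62 -102:61/64 -96:63/65 -90:64/65 -84:65/65 -78:66/67 -72:68/69 -66:69/70 -60:70/72 -54:70/75 -48:73/75 -42:73/76 -36:77/79 -30:78/79 -24:79/128 -18:128/135 -12:99/120 -6:108/114 0:78/103 6:96/101 12:81/96 18:82/82 24:84/84 48:102/105 54:104/107 60:107/108 66:110/113 72:112/116 78:114/116 84:115/115 90:115/115 96:115/115 102:113/114 108:113/113 114:113/114 120:113/113 126:113/113 132:113/113 138:111/112 144:111/112 150:111/111
```

```bash
cat >> h.py <<'E'
from scipy.spatial.transform import Rotation as Ro
YAW=.287; O=np.array([.4767,.197]); RZ=np.array([[np.cos(YAW),-np.sin(YAW)],[np.sin(YAW),np.cos(YAW)]])
def l2w(x,y): return O+RZ@np.array([x,y])
def w2l(p): return RZ.T@(np.asarray(p)[:2]-O)
def rel(p,rpy):
    s=state(); R=Ro.from_euler("xyz",s["tool_rot"]); T=Ro.from_euler("xyz",rpy)
    print("shift mm",np.round(R.inv().apply(np.array(p)-s["ee_pos"])*1000,1),"rotvec deg",np.round(np.degrees((R.inv()*T).as_rotvec()),2), "t",s["time"])
E
python3 - <<'E'
from h import *
p=l2w(-.008,.02); print(p); rel([*p,.20],[np.pi,0,YAW+np.pi/2])
E
```

```text
[0.4633657  0.21391734]
shift mm [-388.3 -193.3   30.9] rotvec deg [-8.000e-02  3.000e-02  5.787e+01] t 0.1
```

>>> apply_moves([
  [[-0.03, -0.015, 0.002, 0, 0, 6, -1], [-0.07, -0.035, 0.006, 0, 0, 13, -1], [-0.11, -0.055, 0.009, 0, 0, 20, -1], [-0.155, -0.077, 0.012, 0, 0, 27, -1], [-0.2, -0.1, 0.016, 0, 0, 34, -1], [-0.245, -0.122, 0.02, 0, 0, 41, -1], [-0.29, -0.144, 0.024, 0, 0, 48, -1], [-0.33, -0.164, 0.027, 0, 0, 54, -1], [-0.365, -0.182, 0.029, 0, 0, 57.9, -1], [-0.388, -0.193, 0.031, 0, 0, 57.9, -1], [-0.388, -0.193, 0.031, 0, 0, 57.9, -1], [-0.388, -0.193, 0.031, 0, 0, 57.9, -1]],
])

```text
time: 1.3
ee_pos: [0.4631, 0.2144, 0.1998]
tool_rot: [-3.14, -0.0, 1.856]
ft_force: [0.0, 1.0, -0.3]
opening: -0.0002
```

```bash
cat > look.py <<'E'
import sys
from h import *
i=sys.argv[1]
S,ds=snapshot("side");T,dt=snapshot("top")
np.savez(f"d{i}.npz",s=ds,t=dt)
a=cv2.resize(S[90:240,140:360,::-1],None,fx=3.6,fy=3.6,interpolation=cv2.INTER_CUBIC); b=cv2.resize(T[110:270,90:330,::-1],None,fx=3.3,fy=3.3,interpolation=cv2.INTER_CUBIC)
cv2.imwrite(f"pics/s{i}.png",a);cv2.imwrite(f"pics/t{i}.png",b)
s=state(); print(s["time"],s["ee_pos"],s["tool_rot"],s["ft_force"],s["opening"],w2l(s["ee_pos"]))
E
python3 look.py 1
```

```text
1.4 [0.46247763 0.21532193 0.20015959] [-3.14086677e+00 -3.49387036e-04  1.85809632e+00] [-0.28880688  0.85121367  0.46867857] -1.851388413909225e-05 [-0.00845414  0.02159853]
```

View pics/s1.png

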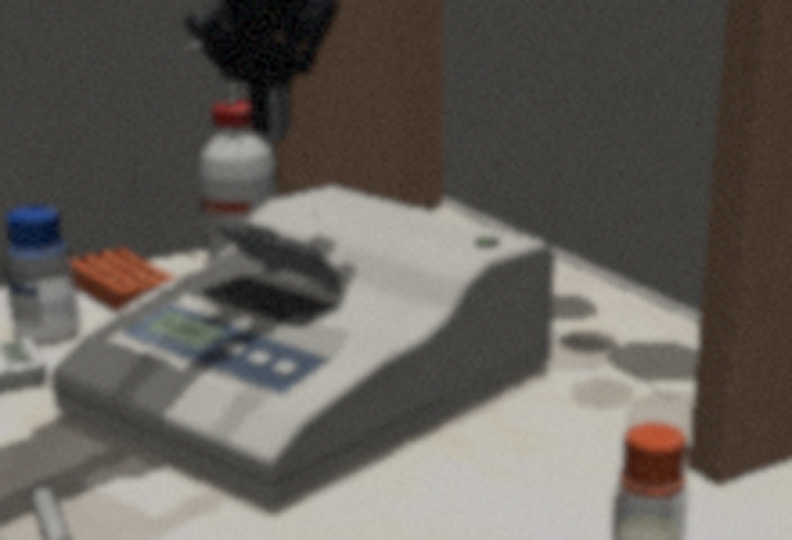

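View pics/t1.png

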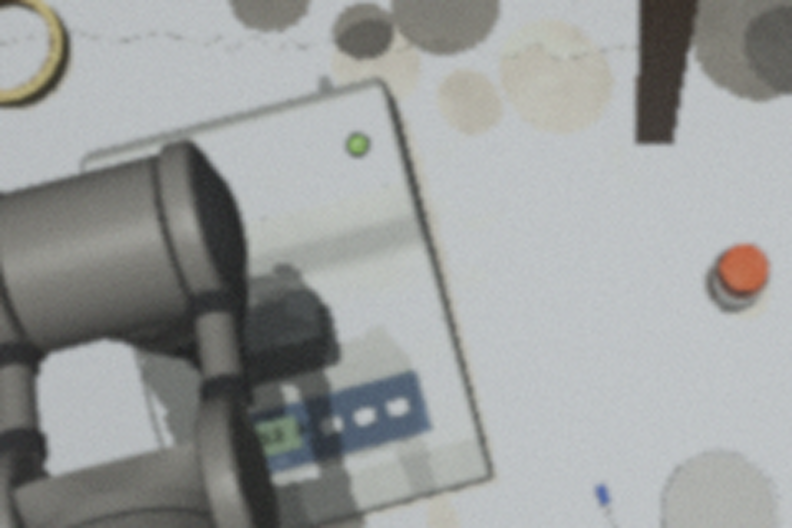

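The fingertips are over the hatch, at about (265,115) in the side crop, and the hatch is still open. I'll push straight down.

>>> apply_moves([
  [[0, 0, 0.02, 0, 0, 0, -1], [0, 0, 0.04, 0, 0, 0, -1], [0, 0, 0.055, 0, 0, 0, -1], [0, 0, 0.063, 0, 0, 0, -1], [0, 0, 0.069, 0, 0, 0, -1], [0, 0, 0.075, 0, 0, 0, -1], [0, 0, 0.081, 0, 0, 0, -1], [0, 0, 0.086, 0, 0, 0, -1], [0, 0, 0.091, 0, 0, 0, -1], [0, 0, 0.096, 0, 0, 0, -1], [0, 0, 0.1, 0, 0, 0, -1], [0, 0, 0.1, 0, 0, 0, -1]],
])

```text
time: 2.6
ee_pos: [0.463, 0.2146, 0.0996]
tool_rot: [-3.14, -0.0, 1.857]
ft_force: [-0.0, 0.0, 0.7]
opening: 0.0004
```

```bash
python3 look.py 2
```

```text
2.7 [0.46327018 0.2147206  0.10012677] [-3.14134210e+00 -6.65371132e-05  1.85721826e+00] [1.05641416 0.59413765 0.18690957] -4.5367997917920235e-05 [-0.00786423  0.02079744]
```

View pics/s2.png

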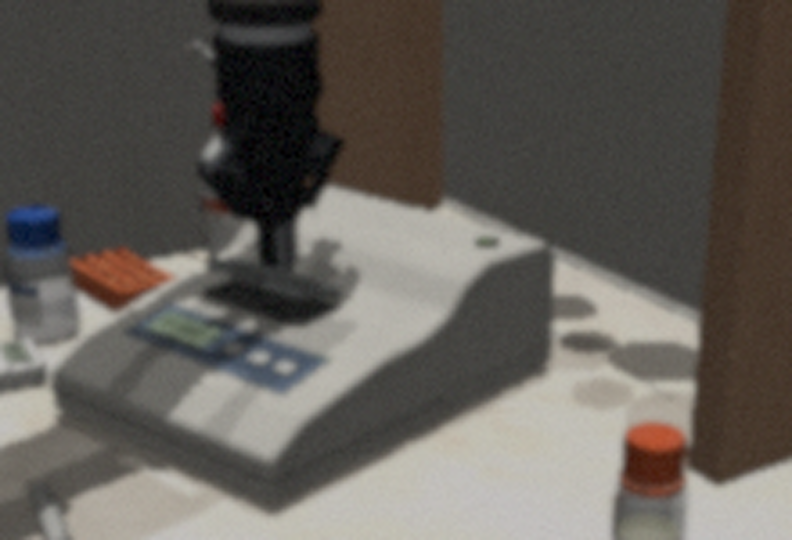

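The hatch has come down to about 0.3 rad, with the fingers on it at (275,265). I'll continue slowly while watching the force.

>>> apply_moves([
  [[0, 0, 0.003, 0, 0, 0, -1], [0, 0, 0.005, 0, 0, 0, -1], [0, 0, 0.007, 0, 0, 0, -1], [0, 0, 0.009, 0, 0, 0, -1], [0, 0, 0.009, 0, 0, 0, -1]],
])

```text
time: 3.2
ee_pos: [0.4632, 0.2147, 0.091]
tool_rot: [-3.141, -0.0, 1.857]
ft_force: [0.1, -0.2, 0.0]
opening: 0.0001
```

```bash
python3 look.py 3
```

```text
3.3 [0.46337237 0.21477919 0.09118281] [ 3.14151181e+00 -9.46902003e-05  1.85723566e+00] [ 0.07620917  0.02874589 -0.85268034] 9.770908081858022e-05 [-0.00774963  0.02082471]
```

View pics/s3.png

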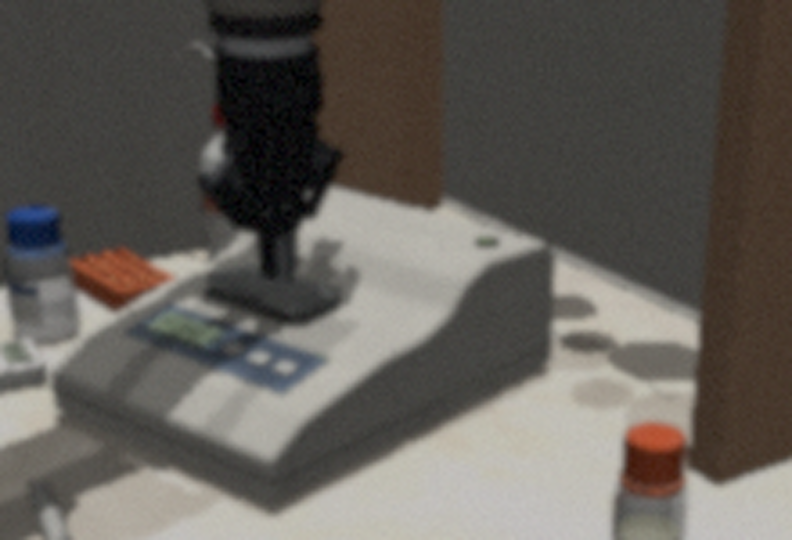

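The hatch is nearly flat, so I'll step down a little at a time.

>>> apply_moves([
  [[0, 0, 0.001, 0, 0, 0, -1], [0, 0, 0.002, 0, 0, 0, -1], [0, 0, 0.002, 0, 0, 0, -1]],
])

```text
time: 3.6
ee_pos: [0.4634, 0.2148, 0.0892]
tool_rot: [3.141, -0.0, 1.857]
ft_force: [1.0, -0.4, 0.9]
opening: -0.0003
```

>>> apply_moves([
  [[0, 0, 0.001, 0, 0, 0, -1], [0, 0, 0.0015, 0, 0, 0, -1], [0, 0, 0.0015, 0, 0, 0, -1]],
])

```text
time: 3.9
ee_pos: [0.4633, 0.2148, 0.0877]
tool_rot: [-3.142, -0.0, 1.857]
ft_force: [0.1, 0.9, -0.1]
opening: -0.0002
```

>>> apply_moves([
  [[0, 0, 0.001, 0, 0, 0, -1], [0, 0, 0.002, 0, 0, 0, -1], [0, 0, 0.002, 0, 0, 0, -1]],
])

```text
time: 4.2
ee_pos: [0.4634, 0.2148, 0.0874]
tool_rot: [3.141, 0.0, 1.857]
ft_force: [-4.7, -1.7, 15.0]
opening: -0.0001
```

```bash
python3 look.py 4
```

```text
4.3 [0.46339339 0.21478279 0.08735687] [3.14048390e+00 5.53150729e-05 1.85741405e+00] [-4.2712162  -2.06193265 16.13372447] 0.0001064662673121139 [-0.00772845  0.02082221]
```

View pics/s4.png

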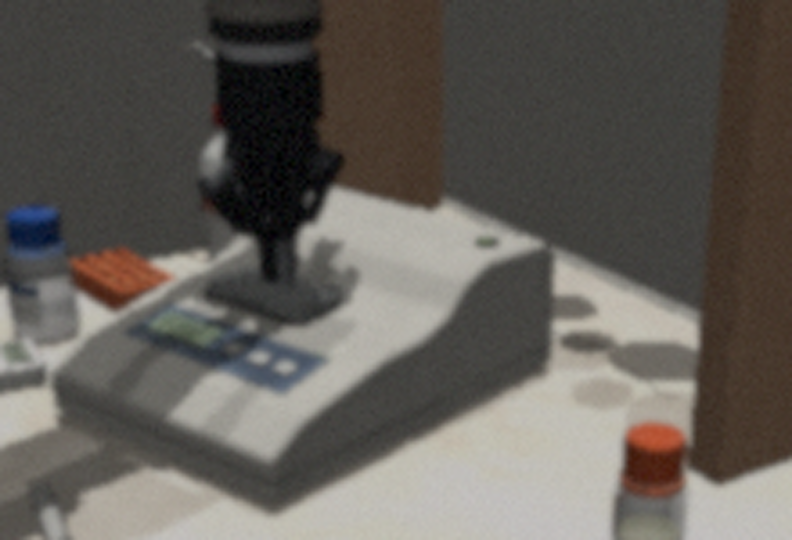

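The push met a firm stop at z = 0.0874 with 16 N, and the hatch looks flat. I'll lift off and work out the key approach.

>>> apply_moves([
  [[0, 0, -0.005, 0, 0, 0, -1], [0, 0, -0.03, 0, 0, 0, -1], [0, 0, -0.055, 0, 0, 0, -1], [0, 0, -0.055, 0, 0, 0, -1]],
])

```text
time: 4.7
ee_pos: [0.4651, 0.2153, 0.1438]
tool_rot: [3.136, -0.0, 1.857]
ft_force: [0.8, -0.1, -0.3]
opening: -0.0002
```

```bash
cat >> h.py <<'E'
KEY=np.array([.4157,.1146,.069])
def keypose(h,dx=0,dy=0):
    Rw=Ro.from_euler("z",YAW)*Ro.from_euler("y",-.22)  # panel frame; z=normal
    R=Rw*Ro.from_euler("z",np.pi/2)*Ro.from_euler("x",np.pi)
    return KEY+Rw.apply([dx,dy,h]),R.as_euler("xyz"),Rw
E
python3 - <<'E'
from h import *
p,r,Rw=keypose(.05); print(p,r,Rw.apply([0,0,1])); rel(p,r)
E
python3 look.py 5
```

```text
[0.40523483 0.11151122 0.11779487] [2.92159265 0.         1.85779633] [-0.20930347 -0.06177561  0.97589745]
shift mm [-82.7 -86.9  25.4] rotvec deg [-12.26  -0.    -0.03] t 4.7
4.8 [0.46334386 0.21480676 0.14093384] [ 3.14080941e+00 -1.01607022e-04  1.85735278e+00] [-0.06752885 -0.09540658 -0.20836945] -0.00017135767211757806 [-0.00776917  0.02085922]
```

View pics/s5.png

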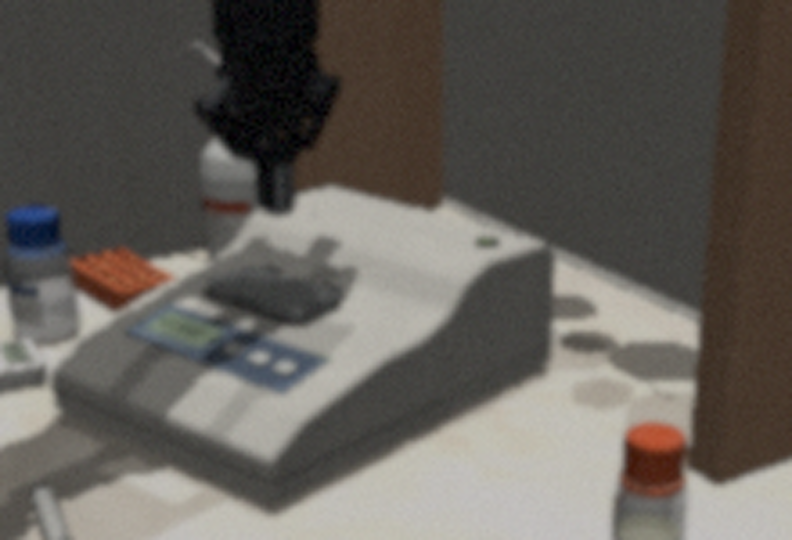

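The hatch lies flat and stays shut with the gripper lifted off. Next I'll move above the start key.

```bash
python3 - <<'E'
from h import *
p,r,Rw=keypose(.03); print(p);rel(p,r)
E
```

```text
[0.4094209  0.11274673 0.09827692]
shift mm [-82.7 -80.6  42.6] rotvec deg [-12.56  -0.    -0.03] t 4.8
```

>>> apply_moves([
  [[-0.02, -0.02, 0.0, -3, 0, 0, -1], [-0.045, -0.045, 0.005, -7, 0, 0, -1], [-0.07, -0.068, 0.02, -11, 0, 0, -1], [-0.0827, -0.0806, 0.036, -12.6, 0, 0, -1], [-0.0827, -0.0806, 0.0426, -12.6, 0, 0, -1], [-0.0827, -0.0806, 0.0426, -12.6, 0, 0, -1], [-0.0827, -0.0806, 0.0426, -12.6, 0, 0, -1]],
])

```text
time: 5.5
ee_pos: [0.4105, 0.1132, 0.0983]
tool_rot: [2.921, -0.0, 1.858]
ft_force: [-0.2, -0.5, 0.7]
opening: 0.0001
```

```bash
python3 look.py 6; python3 - <<'E'
from h import *
p,r,Rw=keypose(.006);rel(p,r)
print(proj("side",np.array([KEY,state()["ee_pos"]])),"crop",(proj("side",np.array([KEY,state()["ee_pos"]]))-[140,90])*3.6)
E
```

```text
5.6 [0.41054019 0.11336258 0.09859978] [2.92060995e+00 1.56861793e-04 1.85836999e+00] [0.3444275  0.35296922 0.20312369] -0.00027838274939870984 [-0.08712947 -0.06148816]
shift mm [-0.3 -1.3 24. ] rotvec deg [0.06 0.   0.03] t 5.6
[[218.5564705  191.31436834]
 [216.3205916  180.85511818]] crop [[282.80329381 364.73172604]
 [274.75412976 327.07842544]]
```

View pics/s6.png

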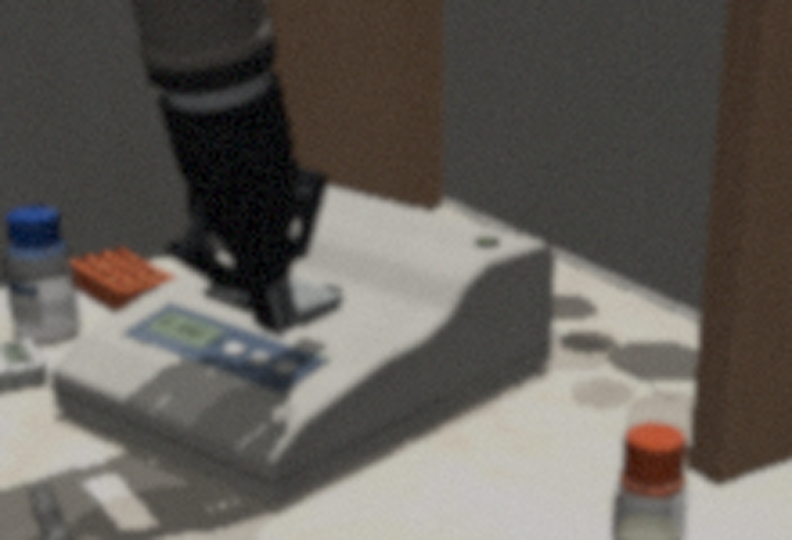

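View pics/t6.png

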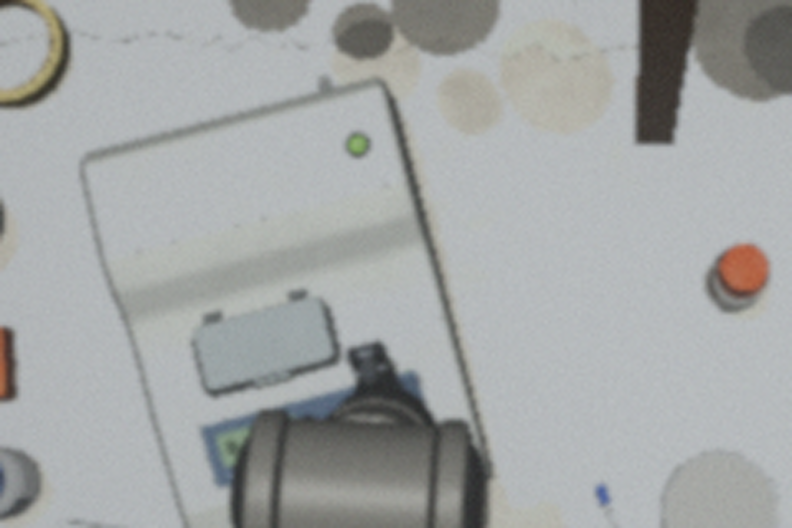

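The top view shows the hatch flat. The fingertips sit at (275,327) in the side crop, as projected, above the start key at about (285,366). I'll descend along the key's normal.

>>> apply_moves([
  [[-0.001, -0.001, 0.006, 0, 0, 0, -1], [-0.001, -0.001, 0.012, 0, 0, 0, -1], [-0.001, -0.001, 0.018, 0, 0, 0, -1], [-0.001, -0.001, 0.022, 0, 0, 0, -1], [-0.001, -0.001, 0.024, 0, 0, 0, -1], [-0.001, -0.001, 0.024, 0, 0, 0, -1]],
])

```text
time: 6.2
ee_pos: [0.4136, 0.1129, 0.0742]
tool_rot: [2.922, -0.0, 1.857]
ft_force: [0.2, 0.4, 1.0]
opening: 0.0001
```

>>> apply_moves([
  [[0, 0, 0.001, 0, 0, 0, -1], [0, 0, 0.002, 0, 0, 0, -1], [0, 0, 0.003, 0, 0, 0, -1], [0, 0, 0.003, 0, 0, 0, -1]],
])

```text
time: 6.6
ee_pos: [0.4144, 0.1131, 0.0716]
tool_rot: [2.922, -0.0, 1.857]
ft_force: [-0.1, -0.8, -0.2]
opening: 0.0
```

```bash
python3 look.py 7; python3 - <<'E'
from h import *
p,r,Rw=keypose(0);rel(p,r)
E
```

```text
6.7 [0.41435708 0.11307017 0.07167265] [ 2.92155419e+00 -5.19094246e-05  1.85723536e+00] [ 0.19629258 -0.12439714 -0.07173122] 9.647798650715326e-05 [-0.08355147 -0.06284908]
shift mm [1.1 1.1 3. ] rotvec deg [ 0.    0.   -0.03] t 6.7
```

View pics/s7.png

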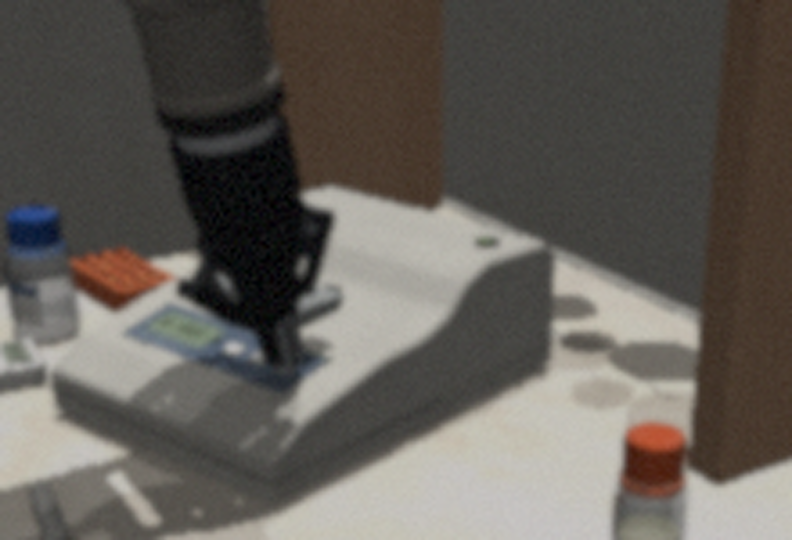

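The fingertips are just above the start key at (285,368), with no force yet. I'll press in half-millimetre steps.

>>> apply_moves([
  [[0, 0.001, 0.0005, 0, 0, 0, -1], [0, 0.001, 0.001, 0, 0, 0, -1], [0, 0.001, 0.001, 0, 0, 0, -1]],
])

```text
time: 7.0
ee_pos: [0.4155, 0.1134, 0.0708]
tool_rot: [2.922, -0.0, 1.857]
ft_force: [0.2, -0.3, 0.2]
opening: -0.0
```

>>> apply_moves([
  [[0, 0, 0.0005, 0, 0, 0, -1], [0, 0, 0.001, 0, 0, 0, -1], [0, 0, 0.001, 0, 0, 0, -1]],
])

```text
time: 7.3
ee_pos: [0.4157, 0.1135, 0.0698]
tool_rot: [2.922, -0.0, 1.857]
ft_force: [-0.1, 0.4, -0.1]
opening: 0.0
```

>>> apply_moves([
  [[0, 0, 0.0005, 0, 0, 0, -1], [0, 0, 0.0005, 0, 0, 0, -1]],
])

```text
time: 7.5
ee_pos: [0.4158, 0.1135, 0.0694]
tool_rot: [2.922, -0.0, 1.857]
ft_force: [0.2, 0.2, -0.7]
opening: 0.0001
```

>>> apply_moves([
  [[0, 0, 0.0005, 0, 0, 0, -1], [0, 0, 0.001, 0, 0, 0, -1], [0, 0, 0.001, 0, 0, 0, -1]],
])

```text
time: 7.8
ee_pos: [0.416, 0.1136, 0.0685]
tool_rot: [2.921, -0.0, 1.857]
ft_force: [-0.9, -0.5, 2.4]
opening: -0.0003
```

>>> apply_moves([
  [[0, 0, 0.0005, 0, 0, 0, -1], [0, 0, 0.0005, 0, 0, 0, -1]],
])

```text
time: 8.0
ee_pos: [0.4161, 0.1136, 0.0684]
tool_rot: [2.921, 0.0, 1.857]
ft_force: [-3.9, -1.4, 9.6]
opening: -0.0001
```

>>> apply_moves([
  [[0, 0, 0.0005, 0, 0, 0, -1], [0, 0, 0.0005, 0, 0, 0, -1]],
])

```text
time: 8.2
ee_pos: [0.4161, 0.1136, 0.0683]
tool_rot: [2.921, 0.0, 1.858]
ft_force: [-7.5, -1.4, 17.9]
opening: -0.0
```

The press reached a firm stop at 18 N. I need to know whether that was the key bottoming out or the panel, so I'll back off in small steps and compare force with depth.

>>> apply_moves([
  [[0, 0, -0.0007, 0, 0, 0, -1], [0, 0, -0.0007, 0, 0, 0, -1]],
])

```text
time: 8.4
ee_pos: [0.4161, 0.1136, 0.0684]
tool_rot: [2.921, -0.0, 1.857]
ft_force: [-3.7, -1.1, 8.2]
opening: 0.0002
```

```bash
cat > f.py <<'E'
from h import *
p,r,Rw=keypose(0); a=[]
for i in range(4):
    snapshot("top"); s=state(); a.append([*(Rw.inv().apply(s["ee_pos"]-KEY)*1000),*Rw.inv().apply(s["ft_force"])])
print(np.round(np.mean(a,0),2),np.round(np.std(a,0),2),s["time"])
E
python3 f.py
```

```text
[-0.06 -1.07 -0.62 -1.98  0.1   9.77] [0.01 0.01 0.01 0.35 0.47 0.43] 8.6
```

>>> apply_moves([
  [[0, 0, -0.0003, 0, 0, 0, -1], [0, 0, -0.0003, 0, 0, 0, -1]],
])

```text
time: 8.8
ee_pos: [0.416, 0.1136, 0.0685]
tool_rot: [2.922, -0.0, 1.857]
ft_force: [-2.2, -0.3, 4.0]
opening: 0.0
```

```bash
python3 f.py
```

```text
[-0.07 -1.07 -0.57 -0.51  0.1   5.22] [0.01 0.01 0.   0.66 0.45 0.29] 9.0
```

>>> apply_moves([
  [[0, 0, -0.0003, 0, 0, 0, -1], [0, 0, -0.0003, 0, 0, 0, -1]],
])

```text
time: 9.2
ee_pos: [0.416, 0.1136, 0.0687]
tool_rot: [2.922, -0.0, 1.857]
ft_force: [-0.6, 0.8, 2.3]
opening: -0.0001
```

```bash
python3 f.py
```

```text
[-0.09 -1.08 -0.32 -0.9  -0.31  2.35] [0.01 0.   0.01 0.46 0.66 0.52] 9.4
```

>>> apply_moves([
  [[0, 0, -0.0003, 0, 0, 0, -1], [0, 0, -0.0003, 0, 0, 0, -1]],
])

```text
time: 9.6
ee_pos: [0.4159, 0.1135, 0.069]
tool_rot: [2.922, -0.0, 1.857]
ft_force: [-1.3, -0.7, 0.9]
opening: 0.0001
```

```bash
python3 f.py
```

```text
[-0.09 -1.07  0.01 -0.01 -0.21  1.1 ] [0.02 0.01 0.01 0.51 0.67 0.51] 9.8
```

>>> apply_moves([
  [[0, 0, -0.0003, 0, 0, 0, -1], [0, 0, -0.0003, 0, 0, 0, -1]],
])

```text
time: 10.0
ee_pos: [0.4158, 0.1135, 0.0693]
tool_rot: [2.922, -0.0, 1.857]
ft_force: [0.0, -0.6, -0.9]
opening: -0.0001
```

```bash
python3 f.py
```

```text
[-0.17 -1.08  0.31 -0.63  0.39  0.27] [0.02 0.01 0.   0.09 0.29 0.43] 10.2
```

The force rises like a spring, about 4 N/mm from a contact height of +0.3 mm, to a hard stop at -0.6 mm. That is about 0.9 mm of travel, so the key was fully pressed. I'll retract and go to the vial.

>>> apply_moves([
  [[0, 0, -0.01, 0, 0, 0, -1], [0, 0, -0.04, 0, 0, 0, -1], [0, 0, -0.08, 0, 0, 0, -1], [0, 0, -0.11, 0, 0, 0, -1], [0, 0, -0.11, 0, 0, 0, -1], [0, 0, -0.11, 0, 0, 0, -1]],
])

```text
time: 10.8
ee_pos: [0.3929, 0.1067, 0.1774]
tool_rot: [2.92, 0.001, 1.857]
ft_force: [0.3, -0.3, -0.7]
opening: 0.0001
```

```bash
python3 - <<'E'
from h import *
S,ds=snapshot("side"); cv2.imwrite("pics/v8.png",cv2.resize(S[190:310,280:420,::-1],None,fx=5,fy=5,interpolation=cv2.INTER_CUBIC))
rel([.4984,-.242,.16],[np.pi,0,1.57])
c=np.array([.4984,-.242,.05]); P=np.array([c]+[c+.011*np.array([np.cos(a),np.sin(a),0]) for a in(0,1.57,3.14,4.71)]+[c-[0,0,.05]])
print((proj("side",P)-[280,190])*5)
E
```

```text
shift mm [-364.4   -0.5   16.8] rotvec deg [12.51 -1.81 16.39] t 10.85
[[308.52228113 310.26490195]
 [328.82572602 301.95788098]
 [289.26859683 297.83604026]
 [287.88228031 318.67670195]
 [328.14525567 322.96687045]
 [297.45608703 415.32353947]]
```

View pics/v8.png

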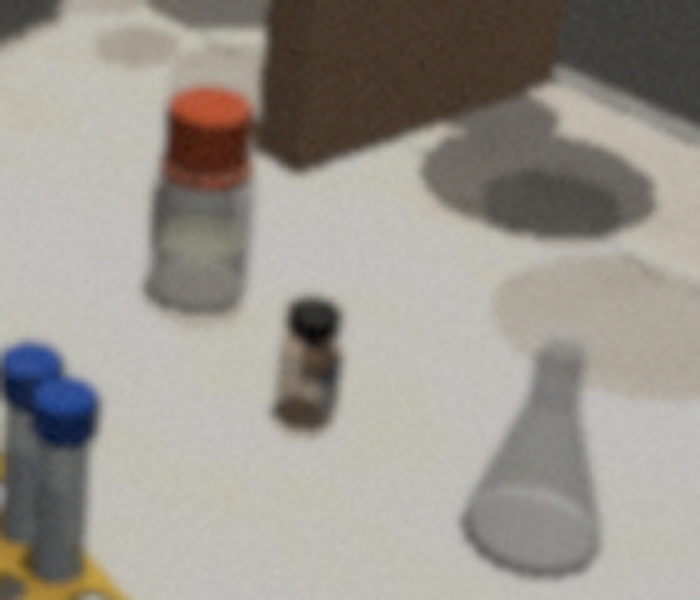

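The vial cap is at (314,309) in the crop, against a projected (308,310), so both cameras agree to about 2 mm. The bottle is to its left and the flask to its right. I'll move over it at a safe height.

>>> apply_moves([
  [[-0.03, 0, 0.001, 2, 0, 2, -1], [-0.07, 0, 0.003, 4, -0.5, 4, -1], [-0.11, 0, 0.005, 6, -1, 6, -1], [-0.15, 0, 0.007, 8, -1, 8, -1], [-0.19, 0, 0.009, 10, -1.4, 11, -1], [-0.23, 0, 0.011, 11, -1.6, 13, -1], [-0.27, 0, 0.013, 12, -1.8, 15, -1], [-0.31, 0, 0.015, 12.5, -1.8, 16.4, -1], [-0.345, 0, 0.016, 12.5, -1.8, 16.4, -1], [-0.365, 0, 0.017, 12.5, -1.8, 16.4, -1], [-0.365, 0, 0.017, 12.5, -1.8, 16.4, -1], [-0.365, 0, 0.017, 12.5, -1.8, 16.4, -1]],
])

```text
time: 12.05
ee_pos: [0.4987, -0.2417, 0.1582]
tool_rot: [-3.139, -0.003, 1.569]
ft_force: [0.3, 0.1, 0.4]
opening: 0.0001
```

```bash
python3 - <<'E'
from h import *
S,ds=snapshot("side"); cv2.imwrite("pics/v9.png",cv2.resize(S[150:310,260:440,::-1],None,fx=3.7,fy=3.7,interpolation=cv2.INTER_CUBIC))
print(state()["ee_pos"],state()["ft_force"])
print(tri((351.93,204.6),(342.4,251.4)))
rel([.4988,-.243,.072],[np.pi,0,1.57])
E
```

```text
[ 0.49876274 -0.24120031  0.15876947] [-0.50206725 -0.13176804  0.48505071]
[ 0.49881071 -0.2423383   0.05146635]
shift mm [-2.   0.2 86.8] rotvec deg [-0.13 -0.13  0.  ] t 12.1
```

View pics/v9.png

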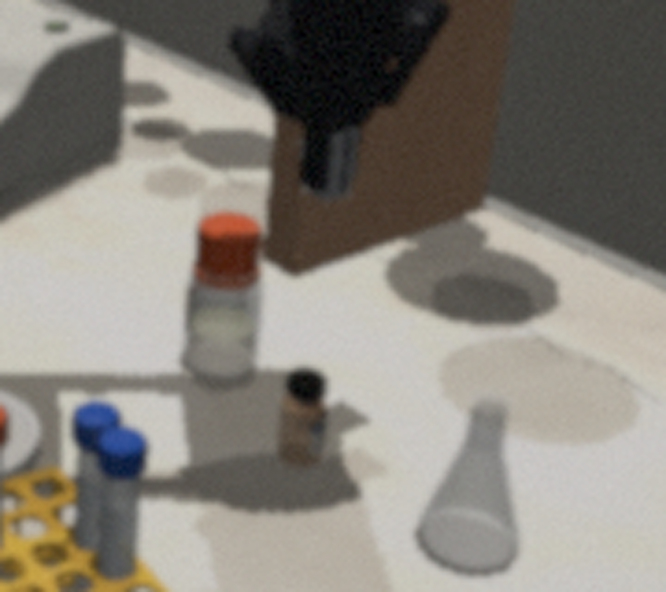

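The fingers at (328,190) are above the cap at (305,383), and the vessels are undisturbed. I'll lower to 0.072.

>>> apply_moves([
  [[0, 0, 0.015, 0, 0, 0, -1], [-0.001, 0, 0.03, 0, 0, 0, -1], [-0.0015, 0, 0.045, 0, 0, 0, -1], [-0.0015, 0, 0.06, 0, 0, 0, -1], [-0.0015, 0, 0.07, 0, 0, 0, -1], [-0.0015, 0, 0.079, 0, 0, 0, -1], [-0.0015, 0, 0.084, 0, 0, 0, -1], [-0.0015, 0, 0.087, 0, 0, 0, -1], [-0.0015, 0, 0.087, 0, 0, 0, -1], [-0.0015, 0, 0.087, 0, 0, 0, -1]],
])

```text
time: 13.1
ee_pos: [0.4998, -0.244, 0.0734]
tool_rot: [3.141, 0.0, 1.57]
ft_force: [-0.7, -1.0, 0.1]
opening: 0.0001
```

```bash
python3 - <<'E'
from h import *
S,ds=snapshot("side"); cv2.imwrite("pics/v10.png",cv2.resize(S[150:310,240:440,::-1],None,fx=3.7,fy=3.7,interpolation=cv2.INTER_CUBIC))
T,dt=snapshot("top"); cv2.imwrite("pics/t10.png",cv2.resize(T[110:290,100:400,::-1],None,fx=2.6,fy=2.6,interpolation=cv2.INTER_CUBIC))
print(state()["ee_pos"],state()["ft_force"],state()["tool_rot"])
E
```

```text
[ 0.49975812 -0.24400461  0.07349595] [-0.02222863 -0.5390201   0.93142884] [3.14062562e+00 1.80569931e-04 1.56981229e+00]
```

View pics/v10.png

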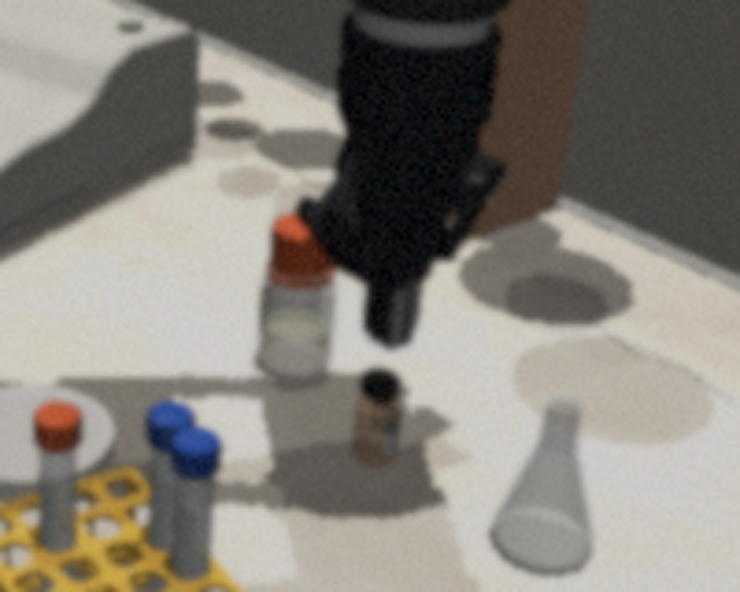

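View pics/t10.png

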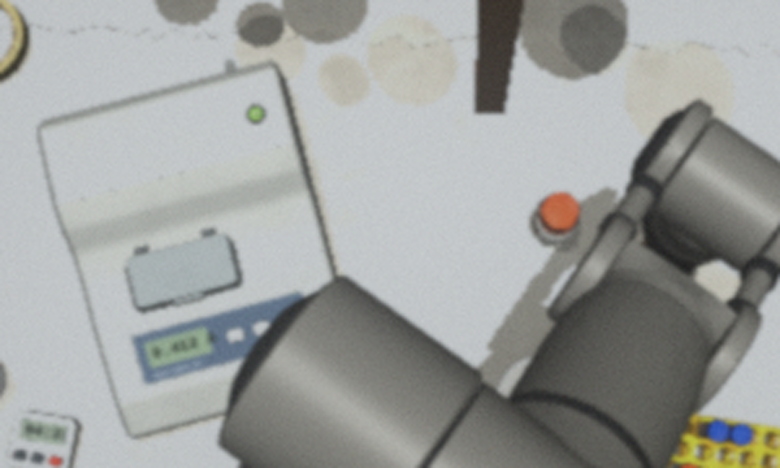

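The fingertips at (388,342) are about 22 mm above the cap at (380,383), with a clear gap. The hatch is shut and the vessels are where they were. I'll hold here for 2.4 s.

>>> apply_moves([
  [[0.001, 0, 0, 0, 0, 0, -1], [0.001, 0, 0, 0, 0, 0, -1], [0.001, 0, 0, 0, 0, 0, -1], [0.001, 0, 0, 0, 0, 0, -1], [0.001, 0, 0, 0, 0, 0, -1], [0.001, 0, 0, 0, 0, 0, -1], [0.001, 0, 0, 0, 0, 0, -1], [0.001, 0, 0, 0, 0, 0, -1], [0.001, 0, 0, 0, 0, 0, -1], [0.001, 0, 0, 0, 0, 0, -1], [0.001, 0, 0, 0, 0, 0, -1], [0.001, 0, 0, 0, 0, 0, -1]],
])

```text
time: 14.4
ee_pos: [0.4995, -0.2428, 0.073]
tool_rot: [3.141, -0.0, 1.57]
ft_force: [0.5, -0.5, -0.7]
opening: -0.0
```

>>> apply_moves([
  [[0, 0, 0, 0, 0, 0, -1], [0, 0, 0, 0, 0, 0, -1], [0, 0, 0, 0, 0, 0, -1], [0, 0, 0, 0, 0, 0, -1], [0, 0, 0, 0, 0, 0, -1], [0, 0, 0, 0, 0, 0, -1], [0, 0, 0, 0, 0, 0, -1], [0, 0, 0, 0, 0, 0, -1], [0, 0, 0, 0, 0, 0, -1], [0, 0, 0, 0, 0, 0, -1], [0, 0, 0, 0, 0, 0, -1], [0, 0, 0, 0, 0, 0, -1]],
])

```text
time: 15.6
ee_pos: [0.4995, -0.2428, 0.0731]
tool_rot: [3.141, -0.0, 1.57]
ft_force: [-0.4, 0.4, -0.3]
opening: -0.0002
```

```bash
python3 -c "
from cell import *
print(state()['ee_pos'],state()['time']); print(finish_job())"
```

```text
[ 0.49953123 -0.24283275  0.07306502] 15.6
the job is handed in; nothing more can be done
None
```

All three steps are done and the job is handed in at 15.6 s. No verdict was reported, so what follows rests on my own checks.

- **Hatch:** I pushed it straight down to a firm stop at z = 0.087 with about 16 N. Later pictures from above showed it lying flat. I judged its angle from the picture and the stop height, since the joint can't be read directly.
- **Start key:** I pressed it along its normal through about 0.9 mm of springy travel, roughly 4 N/mm, to a hard stop with a peak of about 18 N. Then I released it; I didn't check separately that it came back up. The other two keys were not approached.
- **Vial:** The closed fingertips pointed straight down about 22 mm above the cap's middle. They were about 1 mm off sideways by the top camera's estimate and the final TCP reading, and held there for 2.4 s, still pointing at hand-in. The side view suggested about 2.5 mm off before a last 1 mm correction. Force readings there were only noise, under about 1 N.
- **Vessels:** The last side view showed all three vessels upright and apparently where they were, with a clear gap under the fingertips. I did not measure the vessels' positions again numerically.

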